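# Clamp the phone in the repair holder

### The job

Clamp the phone that lies on the repair holder: first loosen the collar's screw fully by swinging its lever anticlockwise, then slide the collar along its rod until its sprung jaw has pressed the phone up against the far jaw and the orange pointer stands in the green band, never letting it reach the red. Finally swing the lever clockwise until the screw is fully tight again, and leave the other things on the bench where they are.

Things in the scene. Friction and masses are not known exactly. Their poses are not given: they have to be found in the camera images.
- holder: clamping holder fixed to the bench: base plate 170 x 370 mm; origin at the centre of its underside; its y axis runs along the steel rod (axis 40 mm up) to the far jaw, x across, z up. Phone table on its +y half, top 58 mm up. The far jaw (dark bar, top 78 mm up) is fixed, its face somewhere at y = 93 to 105 mm, not measured: find it by feel. Posts at the rod's ends, 52 mm up
- phone: the phone to clamp, loose, 146 (its x) x 72 (its y) x 8 mm, about 0.19 kg (may differ), lying flat on the phone table with its back up, some way from both jaws, roughly square to the rod; origin at the centre of its underside
- collar (a joint): slide of the aluminium collar on the rod, m, 0 to 0.11, grows to the far jaw (its middle is at holder y = -0.10 plus this). Hub 48 mm across, 26 mm long, with a block 36 (x) x 26 (y) mm, flat top 74 mm above the holder's origin. Locked while the screw is tight; loose it drags with about 6 N and stays where it is left, also against the jaw's spring
- collar_back (a point): middle of the upper part of the collar's flat back face (away from the phone), 64 mm above the holder's origin: the place to push. The face is 36 mm wide and goes 10 mm up and (above the rod) 17 mm down from here. Axes parallel to the holder's; moves with the collar
- screw (a joint): turn of the collar's clamping screw, rad, 0 = fully tight (stop) to 2.4 = fully loose (stop), grows anticlockwise seen from above. The collar is wholly free beyond about 1.7. It turns stiffly (about 0.05 to 0.12 N m, some 1 to 3 N at the lever's end) and stays where it is left
- screw_axis (a point): point on the vertical axis of the clamping screw at the height of its lever's centreline, 98 mm above the holder's origin (24 mm above the collar's top); moves with the collar
- lever_tip (a point): centre of the red ball (16 mm) at the end of the screw's black lever (10 mm thick, level), 45 mm from the screw's axis at the same height. When tight the lever points towards the far jaw (holder +y); loosening swings it over the side of the holder's -x to nearly -y
- jaw (a joint): spring gauge: how far the sprung jaw is pressed back into the collar, m, 0 (free) to 0.010 (bottomed). The force is about 1.6 N plus 0.45 N per mm. An orange pointer shows it on the white scale on the +x side of the collar's top: the green band is 4 to 7 mm, red begins at 9 mm
- jaw_face (a point): middle of the sprung jaw's rubber face (66 mm wide across, 15 mm high), which looks along the holder's +y at the phone; 51.5 mm ahead of the collar's middle when the spring is free; 68 mm above the holder's origin
- screw_dish: bystander: small steel dish, 44 mm across, 14 mm high, standing on the holder's base plate; origin at the centre of its underside
- other_phone: bystander: another phone lying on the bench, 146 x 72 x 8 mm
- driver: bystander: screwdriver with a blue handle, 150 mm long
- battery: bystander: flat black phone battery, 90 x 40 x 6 mm
- tweezers: bystander: steel tweezers, 120 mm long
- solder_spool: bystander: yellow spool, 54 mm across, 40 mm high
- flux_bottle: bystander: small white bottle with a red cap, 36 mm across, 90 mm high
Not all that is in view belongs to the job. What is shaped like the phone but yellow is not meant.

How it is judged (in metres and radians):
On the way, in this order (a step that is already met when the one before it is completed fails the run):
1. the screw is loosened (turned beyond 1.6 rad) while the collar is still where it was (within 6 mm) (value of joint screw above 1.6 rad and distance of screw_axis from where it was at the start of the episode below 0.006 m), for 0.1 s.
2. with the screw loose, the collar is slid until the gauge stands in the green band (value of joint screw above 1.4 rad and value of joint jaw between 0.0035 and 0.0075 m), for 0.2 s.
At the end, for the whole second after the job is handed in: The screw is tight (within 0.25 rad of its stop) and the gauge stands in the green band (3.5 to 7.5 mm), so the phone is held between the sprung jaw and the far jaw; the phone lies flat on the table (tilt under 0.06 rad), square to the rod within 0.1 rad, at rest (value of joint screw below 0.25 rad and value of joint jaw between 0.0035 and 0.0075 m and angle between phone's own z axis and vertical below 0.06 rad and z of phone in the frame of holder between 0.055 and 0.062 m and angle between the y axis of phone and the y axis of holder, either way round below 0.1 rad and y of phone in the frame of holder above 0.052 m and linear speed of phone below 0.01 m/s); the robot touches nothing.
It fails at once if the sprung jaw is pressed in beyond 9 mm (the phone is squeezed too hard) (value of joint jaw above 0.009 m).
It fails at once if a bystander is moved more than 20 mm (distance of any of screw_dish, other_phone, driver, battery, tweezers, solder_spool, flux_bottle from where it was at the start of the episode above 0.02 m).
It also fails if it takes over 59 s, if anything falls off the work surface, if the arm or the gripper's body presses on something with over 40 N, if the wrist force passes 120 N, or if a joint passes its speed limit or range.

### The arm

A 6-joint arm with a two-finger parallel gripper is mounted at the origin on the work surface. World frame = base frame: x ahead of the robot, y to its left, z up, the work surface at z = 0. Lengths are in mm, angles in rad, forces in N, time in s.
With the tool pointing down it reaches from about 350 to 850 mm from the base axis. Payload 8.1 kg.
Tool frame: the origin (TCP) lies at the very end of the fingers, on their centre line; the grasp point (between the pads) lies 19 mm behind it; z points along the fingers, y is the line along which they close (so a half turn about z gives the same grasp; the last joint's range is limited). The gripper opens to 85 mm and grips with 20 to 120 N. Pads are 22 mm wide; open, the fingers measure 114 mm over their backs; the gripper's body (76 mm by 85 mm) begins 54 mm behind the grasp point. The pads swing forward as they close: fully open they stand 13 mm farther back than shut.
Start: joints at [-1.327, 0.13, 1.488, -0, 1.523, -0.085], TCP at [193.765, -567.856, 231.292] pointing down, gripper open.
Joint ranges: [-2.96, 2.96], [-0.89, 2.26], [0.02, 2.5], [-1.34, 4.48], [0, 2.73], [-2.66, 2.66]. Speed limits (rad/s): [2.39, 2.39, 2.79, 3.14, 3.14, 3.14].

### API

Orientations are given as a rotation vector (axis times angle).
In Python, from plant import ctrl gives the robot as it stands. The module is installed in compiled form; this text tells all that it offers.
- The arm moves only by the tool step_arm, never from a script. Its argument "commands" is a list of rows, each an object of numbers: "dx", "dy", "dz": the shift along the world's x, y, z in m; "rx", "ry", "rz": the turn, a rotation vector about the world's x, y, z in rad; "gripper": the finger opening in m, from 0 to 0.0854. In form: [{"dx": .., "dy": .., "dz": .., "rx": .., "ry": .., "rz": .., "gripper": ..}, ...]. A call has 1 to 10 rows; each row shifts and turns the commanded pose from where the row before left it; what a row does not reach is not made up. A row lasts 1/8 s, in which the tool goes at most 62.5 mm and 10.7 degrees, less where a joint would pass 70% of its speed; a pose out of reach is approached as far as the arm can. A call with a gripper value outside its range is refused whole. The fingers move at their own pace and stop on an object; the grip force is fixed at half the most. Time passes only in rows, so rows that do not move let the fingers close. It gives the time, the measured TCP pose, the force, the opening and the grip force at its end, in the units of the state.
- ctrl.state(): the state, without advancing time (a new reading comes with each control period).
- ctrl.snapshot(name): name is "scene" or "top" or "wrist"; returns a dict with "img" (420x560x3 uint8, red, green, blue), "depth" (420x560 float32, mm along the optical axis (not along the pixel's ray), 0 where there is no reading), "intrinsics" (3x3 intrinsics, pixels), "position" and "orientation" of the camera in the world. Camera axes: x right, y up, looking along -z (the intrinsics and any distortion apply to the point x, -y, -z); pixel columns grow to the right and rows downward; lengths in mm; the calibration is good to about 2 mm. A picture is of the moment at which its call begins.
- ctrl.job_done(): hands the job in; it is judged then, once.
Trained networks look in a picture, given as the dict that the camera call returned (one of the last four; its "shot" number tells which), for a name from the list of things; names that differ only in an ending like _2 or _b are one class to them, and where a whole thing is asked for, a point or a joint stands for the part that bears it (a point fixed in the world has none). Each returns a list of dicts, best first, with "confidence" (0 to 1); they miss things now and then, are a little off and sometimes report something else, mostly with a low value. They report only what shows in the picture. A call takes as long as a camera call. They do not tell look-alikes from the thing itself.
- ctrl.search_frame(picture, query): "box" ([left, top, right, bottom] in pixels, round what is visible of it).
- ctrl.regions_of(picture, query): "mask" (420x560 bool, what is visible of it) and "box" ([left, top, right, bottom] in pixels, round what is visible of it).
- ctrl.landmark_of(picture, query): "position" ([row, column] in pixels: a listed point, or the origin of a listed thing).
The state is a dict: "time": time; "q": joint angles; "joint_vel": joint speeds; "joint_torque": joint torques, N m; "tool_pos": TCP position; "orientation": TCP orientation; "force": force on the tool from outside, world axes, zero at the start; "ft_torque": the same for the moment, N m; "gripper_width": finger opening in mm; "grasp_force": force on a finger pad.
Only numpy, scipy, OpenCV 4.12 (cv2) and the standard library are available. Lean on these libraries where they do the work, as an engineer would, in place of code of your own. Each camera call takes 0.05 s, during which the arm holds its last target. There are 200 camera calls.

## Working session

There is one attempt and no reset: what is moved stays moved. The work goes in short steps, Python scripts to look and compute and a tool call to move; the robot and the scene stay as the last step left them, time stands still between calls to the robot, and variables do not carry over. Pictures are saved under pics/ and viewed, at most 10 in all, crops included, and the job is handed in when it is done.

Besides the shell and the picture viewer there is one more tool, called after ">>>" by a JSON object that holds its "fn" and its "kwargs". step_arm: Moves the arm, as the interface text tells. Its arguments: {"type":"object","properties":{"commands":{"type":"array"}},"required":["commands"]}

```bash
mkdir -p pics; cat > h.py <<'E'
import numpy as np, cv2
from scipy.spatial.transform import Rotation as R
from plant import ctrl
def rot(o):
    o=np.array(o,float)
    return o if o.shape==(3,3) else (R.from_rotvec(o).as_matrix() if o.size==3 else R.from_quat(o).as_matrix())
def ray(s,r,c):
    K=np.array(s["intrinsics"]); d=np.array([(c-K[0,2])/K[0,0],-(r-K[1,2])/K[1,1],-1.])
    return rot(s["orientation"])@d
def at_depth(s,r,c):
    d=s["depth"][int(round(r)),int(round(c))]; return np.array(s["position"])+d*ray(s,r,c)
def at_z(s,r,c,z):
    v=ray(s,r,c);p=np.array(s["position"]); return p+(z-p[2])/v[2]*v
def save(s,n): cv2.imwrite(f"pics/{n}.png",cv2.cvtColor(s["img"],cv2.COLOR_RGB2BGR))
E
python3 - <<'E'
from h import *
np.set_printoptions(precision=1,suppress=True)
for n in ["scene","top"]:
    s=ctrl.snapshot(n); save(s,n+"0"); print(n,s["position"],s["orientation"])
    for q in ["holder","phone","collar_back","screw_axis","lever_tip","jaw_face","screw_dish","flux_bottle","solder_spool"]:
        for l in ctrl.landmark_of(s,q)[:2]:
            r,c=l["position"]; print(q,round(l["confidence"],2),(int(r),int(c)),at_depth(s,r,c) if 0<=r<419 and 0<=c<559 else "")
print(ctrl.state())
E
```

```text
scene [ 943.9 -605.5  691.9] [0.9 0.3 0.7]
holder 0.79 (275, 321) [579.8 -64.4  14.3]
holder 0.54 (254, 313) [549.  -59.4  59. ]
phone 0.93 (159, 289) [161.6 294.2   7.1]
phone 0.65 (247, 333) [574.3 -19.3  68.6]
collar_back 0.66 (284, 307) [ 606.  -150.1   73.4]
screw_axis 0.73 (270, 309) [ 600.3 -140.6  104.7]
lever_tip 0.7 (260, 316) [ 594.8 -111.   108.2]
lever_tip 0.49 (172, 349) [363.5 358.   12.4]
jaw_face 0.8 (268, 319) [594.4 -96.8  71.6]
screw_dish 0.67 (313, 325) [ 655.3 -145.9   18.3]
screw_dish 0.55 (270, 307) [ 599.3 -145.1  104.8]
flux_bottle 0.74 (395, 242) [ 659.7 -384.9   27.7]
solder_spool 0.84 (202, 429) [637.1 358.   28.1]
top [ 286.5   11.8 1185.9] [ 0.1 -0.1 -1.6]
holder 0.87 (160, 294) [560.4 -47.6  70.8]
phone 0.91 (296, 172) [157.  310.7  10.8]
phone 0.67 (158, 280) [565.9  -7.2  71.7]
collar_back 0.89 (151, 332) [ 605.  -167.1   13.6]
screw_axis 0.55 (141, 321) [ 617.6 -127.9   75.9]
lever_tip 0.58 (147, 312) [588.4 -96.  110.4]
lever_tip 0.37 (141, 394) [ 634.4 -358.8   25.8]
jaw_face 0.46 (153, 304) [587.6 -79.3  50.5]
jaw_face 0.46 (234, 151) [339.8 381.1  11.5]
screw_dish 0.45 (133, 322) [ 640.1 -128.9   74.9]
flux_bottle 0.7 (141, 395) [ 630.9 -358.6   40.8]
solder_spool 0.57 (140, 158) [620.9 361.6  45.6]
solder_spool 0.23 (235, 153) [338.  374.6  12.9]
{'time': 1.0, 'q': array([-1.3,  0.1,  1.5, -0. ,  1.5, -0.1]), 'joint_vel': array([ 0., -0., -0., -0., -0., -0.]), 'joint_torque': array([ -0. , -56.9, -50.1,  -0. ,   0. ,  -0. ]), 'tool_pos': array([ 193.8, -567.9,  231.3]), 'orientation': array([-3.1, -0.5,  0. ]), 'force': array([-0.1, -0.1, -0.4]), 'ft_torque': array([ 0., -0., -0.]), 'grasp_force': 0.0, 'gripper_width': 85.6224801106591}
```

```bash
python3 - <<'E'
import cv2,numpy as np
a=cv2.imread("pics/scene0.png")[180:370,210:430]; b=cv2.imread("pics/top0.png")[80:240,210:400]
a=cv2.resize(a,(400,345),interpolation=2); b=cv2.resize(b,(400,337),interpolation=2)
o=np.zeros((345,800,3),np.uint8); o[:345,:400]=a;o[:337,400:]=b
cv2.imwrite("pics/crop0.png",o)
E
```

```text
(no output)
```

View pics/crop0.png

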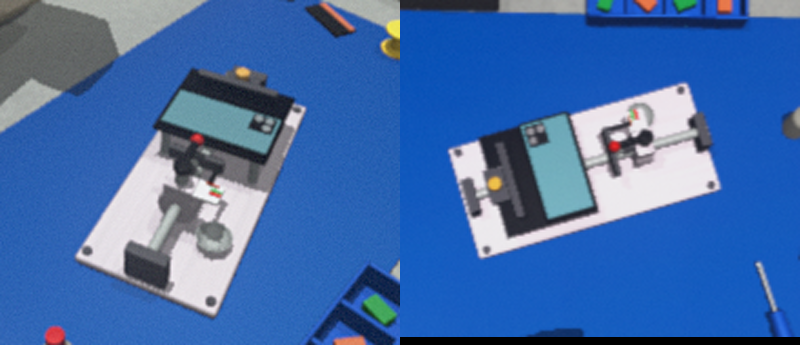

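View pics/top0.png

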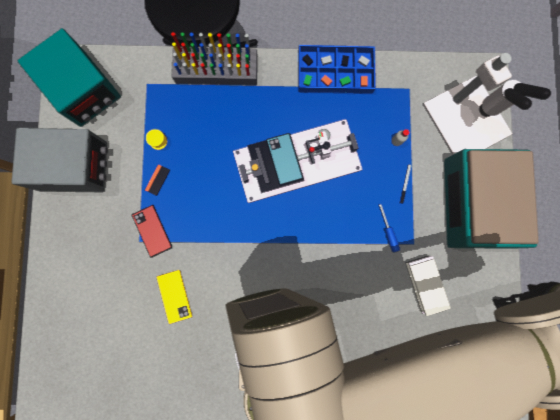

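The crop shows the holder with its far jaw toward world +y and the robot side as its −x. The red ball is at top (147,312). The teal phone at (158,280) lies on the table, and the dish at (133,322) is on the +x side. The plate corners are about (151,233), (120,346), (169,362), (203,249).

```bash
python3 - <<'E'
from h import *
np.set_printoptions(precision=1,suppress=True)
s=ctrl.snapshot("top")
c=[at_z(s,r,k,10)[:2] for r,k in [(151,233),(120,346),(169,362),(203,249)]]
print(c,np.mean(c,0)); 
u=(c[0]-c[1]+c[3]-c[2]); v=(c[1]-c[2]+c[0]-c[3]);print(np.linalg.norm(u)/2,np.linalg.norm(v)/2,np.arctan2(-u[0],u[1]),np.arctan2(v[1],v[0]))
print(at_z(s,147,312,98), at_z(s,141,321,98),rot(ctrl.state()["orientation"]))
w=ctrl.snapshot("wrist"); print(w["position"],rot(w["orientation"]))
E
```

```text
[array([601.8, 140.7]), array([ 707.1, -212.6]), array([ 550.3, -261.1]), array([439.6,  88.2])] [574.7 -61.2]
367.5166324835604 167.2668323699793 0.29824524089123927 0.3065512970755629
[593.4 -96.3  98. ] [ 611.6 -122.5   98. ] [[ 0.9  0.3  0. ]
 [ 0.3 -0.9 -0. ]
 [ 0.   0.  -1. ]]
[ 257.  -545.8  374.5] [[ 0.3  0.9  0.2]
 [-0.9  0.3  0.1]
 [ 0.  -0.3  1. ]]
```

>>> {"fn": "step_arm", "kwargs": {"commands": [{"dx": 0.04,"dy": 0.046,"dz": 0.005,"rz": 0.125,"gripper": 0.03},{"dx": 0.04,"dy": 0.046,"dz": 0.005,"rz": 0.125},{"dx": 0.04,"dy": 0.046,"rz": 0.125},{"dx": 0.04,"dy": 0.046,"rz": 0.125},{"dx": 0.04,"dy": 0.046,"rz": 0.125},{"dx": 0.04,"dy": 0.046,"rz": 0.125},{"dx": 0.04,"dy": 0.046,"rz": 0.125},{"dx": 0.04,"dy": 0.046,"rz": 0.125},{"dx": 0.04,"dy": 0.046,"rz": 0.125},{"dx": 0.04,"dy": 0.046,"rz": 0.125}]}}

```text
validation failed for argument at $.co...
```

```bash
python3 - <<'E'
from h import *
np.set_printoptions(precision=2,suppress=True)
s=ctrl.snapshot("wrist"); save(s,"w1")
for q,z in [("screw_axis",98),("lever_tip",98),("jaw_face",68),("phone",66),("collar_back",64),("screw_dish",10)]:
    for l in ctrl.landmark_of(s,q)[:2]:
        r,c=l["position"]; print(q,round(l["confidence"],2),(int(r),int(c)),at_z(s,r,c,z), at_depth(s,r,c))
st=ctrl.state();print(st["q"],st["tool_pos"],rot(st["orientation"])[:,0],st["force"],st["gripper_width"],st["time"])
E
```

```text
[-1.33  0.13  1.49  0.    1.52 -0.09] [ 193.78 -567.85  231.27] [0.95 0.32 0.  ] [0.68 0.21 0.4 ] 85.60080821760242 1.45
```

View pics/w1.png

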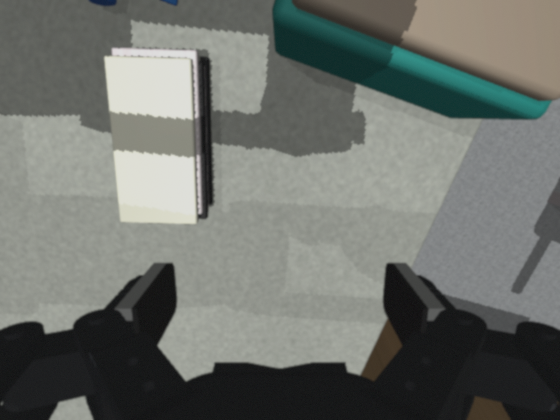

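The move was refused, most likely because every row needs all its keys, so the picture only shows the bench by the start pose with the open fingers at the bottom.

>>> {"fn": "step_arm", "kwargs": {"commands": [{"dx": 0.04,"dy": 0.046,"dz": 0.005,"rx": 0,"ry": 0,"rz": 0.125,"gripper": 0.03},{"dx": 0.04,"dy": 0.046,"dz": 0.005,"rx": 0,"ry": 0,"rz": 0.125,"gripper": 0.03},{"dx": 0.04,"dy": 0.046,"dz": 0,"rx": 0,"ry": 0,"rz": 0.125,"gripper": 0.03},{"dx": 0.04,"dy": 0.046,"dz": 0,"rx": 0,"ry": 0,"rz": 0.125,"gripper": 0.03},{"dx": 0.04,"dy": 0.046,"dz": 0,"rx": 0,"ry": 0,"rz": 0.125,"gripper": 0.03},{"dx": 0.04,"dy": 0.046,"dz": 0,"rx": 0,"ry": 0,"rz": 0.125,"gripper": 0.03},{"dx": 0.04,"dy": 0.046,"dz": 0,"rx": 0,"ry": 0,"rz": 0.125,"gripper": 0.03},{"dx": 0.04,"dy": 0.046,"dz": 0,"rx": 0,"ry": 0,"rz": 0.125,"gripper": 0.03},{"dx": 0.04,"dy": 0.046,"dz": 0,"rx": 0,"ry": 0,"rz": 0.125,"gripper": 0.03},{"dx": 0.04,"dy": 0.046,"dz": 0,"rx": 0,"ry": 0,"rz": 0.125,"gripper": 0.03}]}}

```text
time: 2.7
tool_pos: [595.0, -106.1, 241.5]
orientation: [2.207, 2.234, 0.0]
force: [0.5, -0.2, -0.1]
gripper_width: 29.9
grasp_force: 0.0
```

```bash
cat > look.py <<'E'
from h import *
import sys
np.set_printoptions(precision=2,suppress=True)
s=ctrl.snapshot("wrist"); save(s,sys.argv[1])
for q,z in [("screw_axis",98),("lever_tip",98),("jaw_face",68),("phone",66),("collar_back",64),("screw_dish",10)]:
    for l in ctrl.landmark_of(s,q)[:2]:
        r,c=l["position"]; print(q,round(l["confidence"],2),(int(r),int(c)),at_z(s,r,c,z), at_depth(s,min(r,419),min(c,559)))
st=ctrl.state();print(st["q"],st["tool_pos"],rot(st["orientation"])[:,0],st["force"],st["gripper_width"],st["time"])
E
python3 look.py w2
```

```text
screw_axis 0.61 (235, 282) [ 597.82 -141.15   98.  ] [ 597.72 -138.21  106.24]
lever_tip 0.74 (184, 272) [588.78 -95.78  98.  ] [589.   -93.51 109.46]
jaw_face 0.95 (171, 267) [584.27 -89.99  68.  ] [584.59 -88.39  77.96]
phone 0.73 (89, 252) [570.49 -18.35  66.  ] [570.85 -18.67  70.81]
collar_back 0.71 (231, 286) [ 602.88 -148.97   64.  ] [ 601.75 -134.68  105.67]
screw_dish 0.8 (205, 332) [ 654.15 -136.15   10.  ] [ 643.48 -118.85   76.7 ]
[-0.27  0.13  1.47 -0.    1.54 -0.27] [ 593.22 -108.85  241.35] [-0.01  1.   -0.  ] [ 0.14  0.05 -0.53] 29.82114903000659 3.05
```

View pics/w2.png

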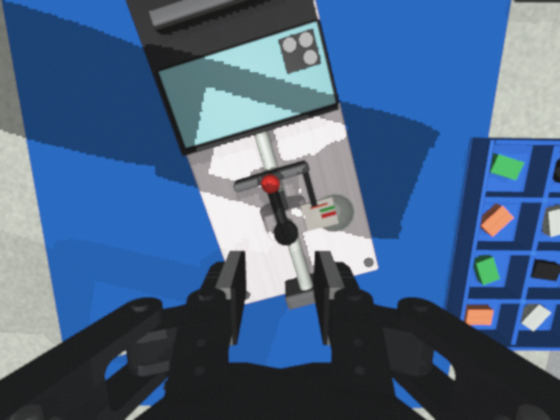

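The ball is at (184,271), the knob top at (233,285), the rod runs (133,263)–(290,305), and the dish lies partly under the scale at (210,340). I'll get the yaw from the rod and the plate edges.

```bash
python3 - <<'E'
from h import *
np.set_printoptions(precision=1,suppress=True)
s=ctrl.snapshot("wrist")
def L(a,b,z):
    p,q=at_z(s,*a,z),at_z(s,*b,z); d=q-p; print(p[:2],q[:2],np.linalg.norm(d),np.arctan2(d[1],d[0])-np.pi/2)
L((290,305),(133,263),46)   # rod
L((266,378),(112,341),8) # right plate edge
L((303,245),(155,190),8) # left
L((103,338),(185,153)[::1] if 0 else (152,185),66) # phone near edge
L((184,236),(165,305),75) # jaw bar
E
```

```text
[ 621.5 -224.7] [577.2 -59. ] 171.52810767502146 0.26140670844850544
[ 710.  -213.4] [657.1 -39. ] 182.23457411118306 0.294317833699719
[ 552.2 -263.2] [496.5 -84.6] 187.06199473839715 0.3026454318042291
[644.2 -31.8] [507.  -75.3] 143.96505323994097 -4.405182805971121
[ 553.8 -102.9] [615.9 -85.3] 64.61783283868935 -1.2941126168923036
```

>>> {"fn": "step_arm", "kwargs": {"commands": [{"dx": -0.006,"dy": 0.012,"dz": -0.04,"rx": 0,"ry": 0,"rz": 0,"gripper": 0.028},{"dx": 0,"dy": 0,"dz": -0.04,"rx": 0,"ry": 0,"rz": 0,"gripper": 0.028},{"dx": 0,"dy": 0,"dz": -0.03,"rx": 0,"ry": 0,"rz": 0,"gripper": 0.028},{"dx": 0,"dy": 0,"dz": -0.01,"rx": 0,"ry": 0,"rz": 0,"gripper": 0.028}]}}

```text
time: 3.6
tool_pos: [585.8, -96.6, 119.2]
orientation: [-2.213, -2.226, 0.003]
force: [-0.5, -0.1, 1.2]
gripper_width: 28.1
grasp_force: 0.0
```

```bash
python3 look.py w3
```

```text
screw_axis 0.95 (325, 306) [ 600.95 -139.38   98.  ] [ 600.12 -133.27  107.15]
jaw_face 0.87 (219, 279) [585.55 -88.91  68.  ] [585.56 -87.9   71.3 ]
phone 0.87 (90, 250) [569.67 -17.02  66.  ] [570.03 -17.3   70.29]
collar_back 0.71 (309, 306) [ 603.2  -150.71   64.  ] [ 599.55 -124.86  106.34]
collar_back 0.33 (220, 278) [585.3  -90.38  64.  ] [585.33 -88.13  71.36]
screw_dish 0.8 (263, 369) [ 656.29 -142.16   10.  ] [ 637.73 -112.38   76.75]
[-0.25  0.19  1.62  0.    1.33 -0.26] [588.87 -96.25 123.17] [-0.01  1.   -0.  ] [-0.45  0.91 -0.04] 27.935032699107907 3.95
```

View pics/w3.png

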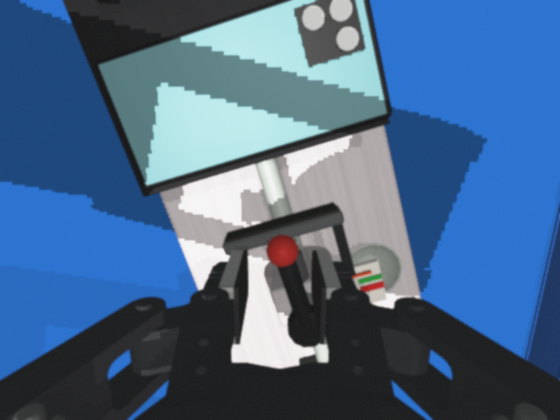

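The ball at (249,282) sits between the fingers, the knob is at (325,305), and the gauge scale at (285,370) has its pointer at the free end. Next is straddling the ball; axis (600.5,-139).

```bash
python3 - <<'E'
from h import *
np.set_printoptions(precision=4,suppress=True)
s=ctrl.snapshot("wrist"); print(at_z(s,249,282,98),at_z(s,326,306,104))
a=np.array([.6005,-.139]);p=None
for k in range(0,15):
    t=1.866+2.4*k/14; q=a+.045*np.array([np.cos(t),np.sin(t)])
    print(k,q, None if p is None else q-p); p=q
E
```

```text
[590.356  -96.5726  98.    ] [ 603.5363 -138.1791  104.    ]
0 [ 0.5874 -0.0959] None
1 [ 0.5803 -0.0988] [-0.0072 -0.0029]
2 [ 0.5737 -0.1029] [-0.0066 -0.004 ]
3 [ 0.5679 -0.108 ] [-0.0058 -0.0051]
4 [ 0.5631 -0.114 ] [-0.0048 -0.006 ]
5 [ 0.5594 -0.1207] [-0.0037 -0.0067]
6 [ 0.5569 -0.128 ] [-0.0025 -0.0073]
7 [ 0.5556 -0.1356] [-0.0012 -0.0076]
8 [ 0.5557 -0.1433] [ 0.0001 -0.0077]
9 [ 0.5571 -0.1509] [ 0.0014 -0.0076]
10 [ 0.5598 -0.1581] [ 0.0027 -0.0072]
11 [ 0.5636 -0.1648] [ 0.0039 -0.0067]
12 [ 0.5686 -0.1707] [ 0.0049 -0.0059]
13 [ 0.5744 -0.1757] [ 0.0059 -0.005 ]
14 [ 0.5811 -0.1796] [ 0.0066 -0.0039]
```

>>> {"fn": "step_arm", "kwargs": {"commands": [{"dx": 0.001,"dy": 0,"dz": -0.02,"rx": 0,"ry": 0,"rz": 0,"gripper": 0.028},{"dx": 0,"dy": 0,"dz": -0.016,"rx": 0,"ry": 0,"rz": 0,"gripper": 0.028},{"dx": -0.0072,"dy": -0.0029,"dz": 0,"rx": 0,"ry": 0,"rz": 0.157,"gripper": 0.028},{"dx": -0.0066,"dy": -0.004,"dz": 0,"rx": 0,"ry": 0,"rz": 0.157,"gripper": 0.028},{"dx": -0.0058,"dy": -0.0051,"dz": 0,"rx": 0,"ry": 0,"rz": 0.157,"gripper": 0.028},{"dx": -0.0048,"dy": -0.006,"dz": 0,"rx": 0,"ry": 0,"rz": 0.157,"gripper": 0.028},{"dx": -0.0037,"dy": -0.0067,"dz": 0,"rx": 0,"ry": 0,"rz": 0.157,"gripper": 0.028}]}}

```text
time: 4.88
tool_pos: [559.5, -119.7, 83.1]
orientation: [-1.182, -2.908, -0.001]
force: [1.0, 2.5, -2.0]
gripper_width: 27.9
grasp_force: 1.2
```

```bash
python3 look.py w4
```

```text
lever_tip 0.73 (283, 293) [ 563.47 -114.84   98.  ] [ 559.34 -111.46  108.39]
lever_tip 0.31 (255, 362) [573.78 -86.99  98.  ] [583.11 -89.12  78.5 ]
jaw_face 0.82 (253, 364) [588.12 -88.77  68.  ] [585.14 -88.15  74.23]
phone 0.85 (112, 453) [565.24 -16.85  66.  ] [563.9  -18.26  70.03]
[-0.3   0.18  1.71 -0.    1.25 -1.09] [ 560.66 -120.41   84.98] [-0.71  0.7   0.  ] [ 0.02 -0.16  0.3 ] 28.379486155699926 5.225
```

View pics/w4.png

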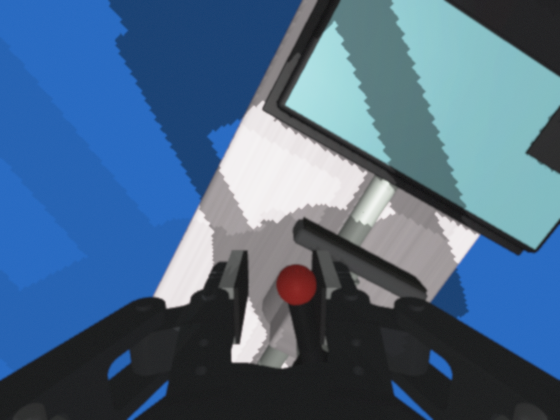

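The lever follows: the ball at (283,295) is between the fingers and is being driven by the right one. I'll carry on round the arc.

>>> {"fn": "step_arm", "kwargs": {"commands": [{"dx": -0.0025,"dy": -0.0073,"dz": 0,"rx": 0,"ry": 0,"rz": 0.157,"gripper": 0.028},{"dx": -0.0012,"dy": -0.0076,"dz": 0,"rx": 0,"ry": 0,"rz": 0.157,"gripper": 0.028},{"dx": 0.0001,"dy": -0.0077,"dz": 0,"rx": 0,"ry": 0,"rz": 0.157,"gripper": 0.028},{"dx": 0.0014,"dy": -0.0076,"dz": 0,"rx": 0,"ry": 0,"rz": 0.157,"gripper": 0.028},{"dx": 0.0027,"dy": -0.0072,"dz": 0,"rx": 0,"ry": 0,"rz": 0.157,"gripper": 0.028},{"dx": 0.0039,"dy": -0.0067,"dz": 0,"rx": 0,"ry": 0,"rz": 0.157,"gripper": 0.028},{"dx": 0.0049,"dy": -0.0059,"dz": 0,"rx": 0,"ry": 0,"rz": 0.157,"gripper": 0.028},{"dx": 0.0059,"dy": -0.005,"dz": 0,"rx": 0,"ry": 0,"rz": 0.15,"gripper": 0.028},{"dx": 0.0066,"dy": -0.0039,"dz": 0,"rx": 0,"ry": 0,"rz": 0.14,"gripper": 0.028},{"dx": 0.003,"dy": -0.001,"dz": 0,"rx": 0,"ry": 0,"rz": 0,"gripper": 0.028}]}}

```text
time: 6.48
tool_pos: [584.0, -180.1, 84.6]
orientation: [0.942, -2.993, -0.003]
force: [-13.0, 3.2, 5.7]
gripper_width: 28.2
grasp_force: 6.6
```

```bash
python3 look.py w5
```

```text
screw_axis 0.62 (366, 333) [ 603.99 -137.05   98.  ] [ 564.32 -180.45  167.83]
screw_axis 0.62 (377, 530) [558.25 -60.62  98.  ] [ 543.84 -141.15  164.59]
lever_tip 0.61 (284, 288) [ 582.79 -176.14   98.  ] [ 578.49 -179.54  108.6 ]
phone 0.69 (377, 528) [565.92 -23.35  66.  ] [ 544.16 -141.58  164.48]
collar_back 0.89 (313, 298) [ 607.23 -151.33   64.  ] [ 587.19 -168.63  106.63]
screw_dish 0.57 (327, 267) [ 654.67 -140.49   10.  ] [ 651.14 -142.68   16.18]
[-0.38  0.28  1.6  -0.    1.27 -2.56] [ 583.59 -180.01   84.64] [-0.82 -0.57  0.  ] [-9.65  0.94  4.08] 28.41688765455689 6.825
```

View pics/w5.png

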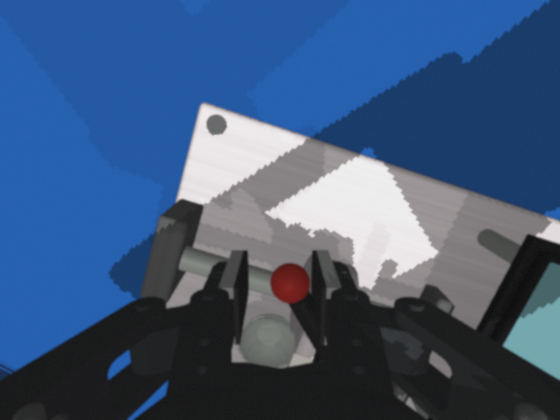

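The lever is at its stop, about 2.38 rad. I'll release it, rise, turn the tool so the camera sees the gauge, close the fingers and go behind the collar.

>>> {"fn": "step_arm", "kwargs": {"commands": [{"dx": -0.006,"dy": 0.003,"dz": 0,"rx": 0,"ry": 0,"rz": 0,"gripper": 0.028},{"dx": 0,"dy": 0,"dz": 0.03,"rx": 0,"ry": 0,"rz": 0,"gripper": 0.028},{"dx": 0,"dy": 0,"dz": 0.035,"rx": 0,"ry": 0,"rz": 0,"gripper": 0.028},{"dx": 0.006,"dy": 0.001,"dz": 0,"rx": 0,"ry": 0,"rz": -0.17,"gripper": 0},{"dx": 0.006,"dy": 0.001,"dz": 0,"rx": 0,"ry": 0,"rz": -0.17,"gripper": 0},{"dx": 0.006,"dy": 0.001,"dz": 0,"rx": 0,"ry": 0,"rz": -0.17,"gripper": 0},{"dx": 0.006,"dy": 0.001,"dz": 0,"rx": 0,"ry": 0,"rz": -0.17,"gripper": 0},{"dx": 0.006,"dy": 0.001,"dz": 0,"rx": 0,"ry": 0,"rz": -0.17,"gripper": 0},{"dx": 0.006,"dy": 0,"dz": 0,"rx": 0,"ry": 0,"rz": -0.17,"gripper": 0},{"dx": 0.006,"dy": 0,"dz": 0,"rx": 0,"ry": 0,"rz": -0.17,"gripper": 0}]}}

```text
time: 8.07
tool_pos: [621.9, -172.3, 150.4]
orientation: [0.909, 3.006, 0.0]
force: [-0.1, -1.0, 0.1]
gripper_width: -0.2
grasp_force: 0.0
```

>>> {"fn": "step_arm", "kwargs": {"commands": [{"dx": 0,"dy": 0,"dz": 0,"rx": 0,"ry": 0,"rz": -0.17,"gripper": 0},{"dx": 0,"dy": 0,"dz": 0,"rx": 0,"ry": 0,"rz": -0.17,"gripper": 0},{"dx": 0,"dy": 0,"dz": 0,"rx": 0,"ry": 0,"rz": -0.17,"gripper": 0},{"dx": 0,"dy": 0,"dz": 0,"rx": 0,"ry": 0,"rz": -0.17,"gripper": 0}]}}

```text
time: 8.57
tool_pos: [621.7, -172.3, 150.4]
orientation: [1.86, 2.531, 0.001]
force: [0.0, 0.2, -0.7]
gripper_width: 0.1
grasp_force: 0.0
```

```bash
python3 look.py w6
```

```text
screw_axis 0.66 (168, 260) [ 600.24 -139.57   98.  ] [ 600.31 -138.14  106.87]
lever_tip 0.56 (224, 209) [ 581.29 -180.76   98.  ] [ 582.41 -176.8   108.67]
jaw_face 0.88 (73, 265) [586.67 -87.75  68.  ] [587.41 -88.73  78.91]
phone 0.73 (168, 257) [ 598.58 -145.08   66.  ] [ 599.15 -138.61  105.86]
collar_back 0.95 (176, 259) [ 601.35 -150.65   64.  ] [ 601.44 -142.96  105.52]
screw_dish 0.65 (169, 330) [ 655.32 -137.45   10.  ] [ 643.01 -130.7    75.29]
screw_dish 0.48 (38, 269) [578.63 -58.16  10.  ] [581.89 -65.17  49.77]
[-0.35  0.3   1.45  0.    1.4  -0.66] [ 621.53 -172.41  150.34] [-0.31  0.95 -0.  ] [ 0.71 -0.31  0.61] -0.5135146545535074 8.925
```

View pics/w6.png

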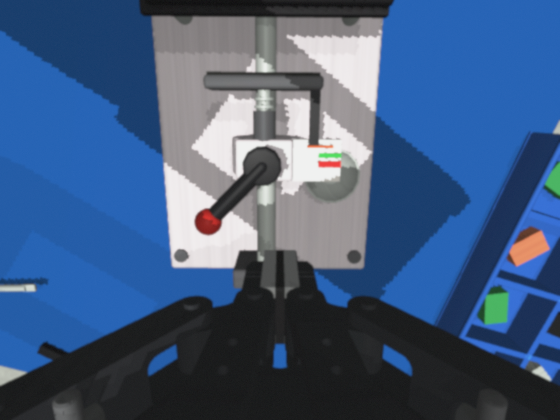

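The lever points back-left (ball at (222,208)), the gauge shows the pointer at row 146, green at 155 and red at 164, and the fingers are behind the collar. I'll go down and push.

>>> {"fn": "step_arm", "kwargs": {"commands": [{"dx": 0,"dy": 0,"dz": -0.045,"rx": 0,"ry": 0,"rz": 0,"gripper": 0},{"dx": 0,"dy": 0,"dz": -0.033,"rx": 0,"ry": 0,"rz": 0,"gripper": 0},{"dx": 0,"dy": 0,"dz": -0.01,"rx": 0,"ry": 0,"rz": 0,"gripper": 0},{"dx": -0.0015,"dy": 0.0048,"dz": 0,"rx": 0,"ry": 0,"rz": 0,"gripper": 0},{"dx": -0.0015,"dy": 0.0048,"dz": 0,"rx": 0,"ry": 0,"rz": 0,"gripper": 0},{"dx": -0.0015,"dy": 0.0048,"dz": 0,"rx": 0,"ry": 0,"rz": 0,"gripper": 0},{"dx": -0.0015,"dy": 0.0048,"dz": 0,"rx": 0,"ry": 0,"rz": 0,"gripper": 0}]}}

```text
time: 9.8
tool_pos: [616.9, -154.3, 64.2]
orientation: [1.846, 2.536, -0.0]
force: [3.5, -6.0, 1.3]
gripper_width: 0.1
grasp_force: 3.5
```

```bash
cat > gauge.py <<'E'
from h import *
import sys
np.set_printoptions(precision=2,suppress=True)
Y=np.array([-.291,.957,0])
s=ctrl.snapshot("wrist"); save(s,sys.argv[1])
hsv=cv2.cvtColor(s["img"],cv2.COLOR_RGB2HSV).astype(int); H,S,V=hsv[...,0],hsv[...,1],hsv[...,2]
ls=ctrl.landmark_of(s,"screw_axis")[:2]; print([(round(l["confidence"],2),l["position"],at_z(s,*l["position"],98)) for l in ls])
st=ctrl.state(); T=np.array(st["tool_pos"])
w=np.zeros(H.shape,bool); w[10:330,285:420]=1
for n,m in [("green",(H>45)&(H<80)&(S>110)&(V>90)),("red",((H<5)|(H>172))&(S>120)&(V>90)),("orange",(H>=5)&(H<20)&(S>120)&(V>120))]:
    k,lab,stt,cen=cv2.connectedComponentsWithStats((m&w).astype(np.uint8))
    for i in range(1,k):
        if stt[i,4]>=6: print(n,cen[i],"rows",stt[i,1],stt[i,1]+stt[i,3],"cols",stt[i,0],stt[i,0]+stt[i,2],"y along",at_z(s,cen[i][1],cen[i][0],76)@Y)
print("force along",np.array(st["force"])@Y,st["force"],"tcp along",T@Y,T,st["time"])
E
python3 gauge.py g1
```

```text
[(0.73, [250.9, 245.4], array([ 599.1 , -136.17,   98.  ]))]
green [357.55 219.1 ] rows 216 223 cols 341 375 y along -299.51672285195855
red [356.36 232.07] rows 228 237 cols 340 375 y along -304.9448095366631
orange [342.36 206.85] rows 205 209 cols 323 364 y along -294.59392992061026
force along -4.4935676478126165 [ 2.17 -4.04  2.44] tcp along -326.6436119950784 [ 616.73 -153.79   64.08] 9.9
```

>>> {"fn": "step_arm", "kwargs": {"commands": [{"dx": -0.0023,"dy": 0.0077,"dz": 0,"rx": 0,"ry": 0,"rz": 0,"gripper": 0},{"dx": -0.0023,"dy": 0.0077,"dz": 0,"rx": 0,"ry": 0,"rz": 0,"gripper": 0},{"dx": -0.0023,"dy": 0.0077,"dz": 0,"rx": 0,"ry": 0,"rz": 0,"gripper": 0},{"dx": -0.0023,"dy": 0.0077,"dz": 0,"rx": 0,"ry": 0,"rz": 0,"gripper": 0},{"dx": -0.0015,"dy": 0.0048,"dz": 0,"rx": 0,"ry": 0,"rz": 0,"gripper": 0},{"dx": -0.0015,"dy": 0.0048,"dz": 0,"rx": 0,"ry": 0,"rz": 0,"gripper": 0}]}}

```text
time: 10.65
tool_pos: [604.7, -114.4, 64.1]
orientation: [1.847, 2.535, -0.0]
force: [3.3, -7.4, 2.8]
gripper_width: 0.0
grasp_force: 4.1
```

```bash
python3 gauge.py g2
```

```text
[(0.81, [249.9, 246.5], array([587.2 , -95.68,  98.  ]))]
green [357.64 219.29] rows 216 223 cols 341 375 y along -257.7812584525701
red [331.5 205. ] rows 205 206 cols 329 335 y along -252.10381935894742
red [356.01 232.21] rows 228 237 cols 340 374 y along -263.18829720762193
orange [342.53 206.96] rows 205 209 cols 323 364 y along -252.8291873648043
force along -5.278877455628266 [ 2.87 -4.64  3.02] tcp along -284.66833284656053 [ 604.5  -113.64   63.97] 10.75
```

>>> {"fn": "step_arm", "kwargs": {"commands": [{"dx": -0.0009,"dy": 0.0029,"dz": 0,"rx": 0,"ry": 0,"rz": 0,"gripper": 0},{"dx": -0.0009,"dy": 0.0029,"dz": 0,"rx": 0,"ry": 0,"rz": 0,"gripper": 0},{"dx": -0.0009,"dy": 0.0029,"dz": 0,"rx": 0,"ry": 0,"rz": 0,"gripper": 0}]}}

```text
time: 11.12
tool_pos: [602.1, -105.7, 64.0]
orientation: [1.847, 2.535, 0.0]
force: [3.0, -7.4, 2.3]
gripper_width: -0.1
grasp_force: 3.9
```

```bash
python3 gauge.py g3
```

```text
[(0.92, [249.5, 247.3], array([584.77, -86.75,  98.  ]))]
green [357.64 219.29] rows 216 223 cols 341 375 y along -248.6814104294897
red [355.9  232.21] rows 228 237 cols 339 374 y along -254.08647130799386
orange [341.53 206.86] rows 205 209 cols 322 364 y along -243.6966840585259
force along -5.665158520904386 [ 2.86 -5.05  3.04] tcp along -275.88194078017597 [ 601.98 -105.23   64.  ] 11.225
```

>>> {"fn": "step_arm", "kwargs": {"commands": [{"dx": -0.0006,"dy": 0.0019,"dz": 0,"rx": 0,"ry": 0,"rz": 0,"gripper": 0},{"dx": -0.0006,"dy": 0.0019,"dz": 0,"rx": 0,"ry": 0,"rz": 0,"gripper": 0},{"dx": -0.0006,"dy": 0.0019,"dz": 0,"rx": 0,"ry": 0,"rz": 0,"gripper": 0}]}}

```text
time: 11.6
tool_pos: [600.4, -100.0, 64.0]
orientation: [1.847, 2.535, 0.0]
force: [2.8, -7.5, 2.4]
gripper_width: 0.4
grasp_force: 3.9
```

```bash
python3 gauge.py g4
```

```text
[(0.93, [247.9, 245.5], array([582.27, -80.67,  98.  ]))]
green [357.59 219.23] rows 216 223 cols 341 375 y along -242.6782902621338
red [355.98 232.18] rows 228 237 cols 339 374 y along -248.09874118807878
orange [342.31 206.95] rows 205 210 cols 322 364 y along -237.75103681418003
force along -7.598965276949711 [ 3.14 -6.99  2.5 ] tcp along -270.0420371375179 [600.27 -99.65  64.  ] 11.7
```

>>> {"fn": "step_arm", "kwargs": {"commands": [{"dx": -0.0006,"dy": 0.0019,"dz": 0,"rx": 0,"ry": 0,"rz": 0,"gripper": 0},{"dx": -0.0006,"dy": 0.0019,"dz": 0,"rx": 0,"ry": 0,"rz": 0,"gripper": 0}]}}

```text
time: 11.95
tool_pos: [599.2, -96.2, 64.0]
orientation: [1.847, 2.535, 0.0]
force: [3.5, -7.7, 2.3]
gripper_width: 0.0
grasp_force: 4.3
```

```bash
python3 gauge.py g5
```

```text
[(0.95, [251.2, 246.7], array([581.85, -77.97,  98.  ]))]
green [357.59 219.24] rows 216 223 cols 341 375 y along -238.79286109241792
red [356.08 232.21] rows 228 238 cols 340 374 y along -244.2169127613329
orange [343.89 210.31] rows 208 213 cols 323 364 y along -235.21082617525386
force along -7.7794468878499385 [ 2.96 -7.23  2.  ] tcp along -266.22001302845086 [599.1  -96.01  63.99] 12.05
```

>>> {"fn": "step_arm", "kwargs": {"commands": [{"dx": -0.0005,"dy": 0.0015,"dz": 0,"rx": 0,"ry": 0,"rz": 0,"gripper": 0},{"dx": -0.0005,"dy": 0.0015,"dz": 0,"rx": 0,"ry": 0,"rz": 0,"gripper": 0},{"dx": 0,"dy": 0,"dz": 0,"rx": 0,"ry": 0,"rz": 0,"gripper": 0}]}}

```text
time: 12.42
tool_pos: [598.3, -93.3, 64.0]
orientation: [1.847, 2.535, 0.0]
force: [3.5, -7.4, 2.1]
gripper_width: -0.2
grasp_force: 4.3
```

```bash
python3 gauge.py g6
```

```text
[(0.58, [251.8, 245.4], array([580.58, -75.38,  98.  ]))]
green [368.41 219.7 ] rows 217 223 cols 359 375 y along -235.85054520004797
red [355.95 232.22] rows 228 237 cols 339 374 y along -241.15774611064705
orange [343.26 217.95] rows 216 221 cols 322 364 y along -235.28285411244366
force along -8.608272834554679 [ 4.03 -7.77  1.73] tcp along -263.39843733800404 [598.29 -93.31  64.01] 12.525
```

The gauge is at about 5 mm. I'll retreat and go over the ball, now expected at about (561,-115).

>>> {"fn": "step_arm", "kwargs": {"commands": [{"dx": 0.003,"dy": -0.0095,"dz": 0,"rx": 0,"ry": 0,"rz": 0,"gripper": 0},{"dx": 0,"dy": 0,"dz": 0.035,"rx": 0,"ry": 0,"rz": 0,"gripper": 0},{"dx": 0,"dy": 0,"dz": 0.035,"rx": 0,"ry": 0,"rz": 0,"gripper": 0.028},{"dx": -0.006,"dy": -0.002,"dz": 0,"rx": 0,"ry": 0,"rz": 0.165,"gripper": 0.028},{"dx": -0.006,"dy": -0.002,"dz": 0,"rx": 0,"ry": 0,"rz": 0.165,"gripper": 0.028},{"dx": -0.006,"dy": -0.002,"dz": 0,"rx": 0,"ry": 0,"rz": 0.165,"gripper": 0.028},{"dx": -0.006,"dy": -0.002,"dz": 0,"rx": 0,"ry": 0,"rz": 0.165,"gripper": 0.028},{"dx": -0.006,"dy": -0.002,"dz": 0,"rx": 0,"ry": 0,"rz": 0.165,"gripper": 0.028},{"dx": -0.006,"dy": -0.002,"dz": 0,"rx": 0,"ry": 0,"rz": 0.165,"gripper": 0.028},{"dx": -0.004,"dy": 0,"dz": 0,"rx": 0,"ry": 0,"rz": 0.165,"gripper": 0.028}]}}

```text
time: 13.78
tool_pos: [558.9, -113.1, 132.0]
orientation: [-0.154, -3.137, -0.001]
force: [-0.1, 0.0, -0.8]
gripper_width: 28.1
grasp_force: 0.0
```

>>> {"fn": "step_arm", "kwargs": {"commands": [{"dx": 0,"dy": 0,"dz": 0,"rx": 0,"ry": 0,"rz": 0.165,"gripper": 0.028},{"dx": 0,"dy": 0,"dz": 0,"rx": 0,"ry": 0,"rz": 0.165,"gripper": 0.028},{"dx": 0,"dy": 0,"dz": 0,"rx": 0,"ry": 0,"rz": 0.165,"gripper": 0.028},{"dx": 0,"dy": 0,"dz": 0,"rx": 0,"ry": 0,"rz": 0.165,"gripper": 0.028}]}}

```text
time: 14.28
tool_pos: [559.2, -113.0, 132.0]
orientation: [0.871, -3.018, -0.002]
force: [-0.0, -0.7, 0.3]
gripper_width: 28.2
grasp_force: 0.0
```

```bash
python3 look.py w7
```

```text
screw_axis 0.86 (310, 315) [583.58 -72.73  98.  ] [556.46 -98.1  157.7 ]
lever_tip 0.91 (246, 279) [ 561.43 -111.39   98.  ] [ 558.03 -113.52  108.31]
jaw_face 0.61 (300, 384) [566.5  -25.25  68.  ] [562.83 -32.37  80.01]
collar_back 0.75 (275, 289) [586.27 -87.51  64.  ] [570.04 -99.32 105.2 ]
collar_back 0.57 (281, 192) [ 624.73 -139.76   64.  ] [ 651.8  -137.92   17.  ]
screw_dish 0.83 (276, 193) [ 651.9  -139.68   10.  ] [ 648.95 -139.85   15.26]
[-0.29  0.12  1.68  0.    1.34 -2.41] [ 559.47 -113.11  132.22] [-0.85 -0.53  0.  ] [-0.58 -0.72 -0.56] 28.397010795788447 14.625
```

View pics/w7.png

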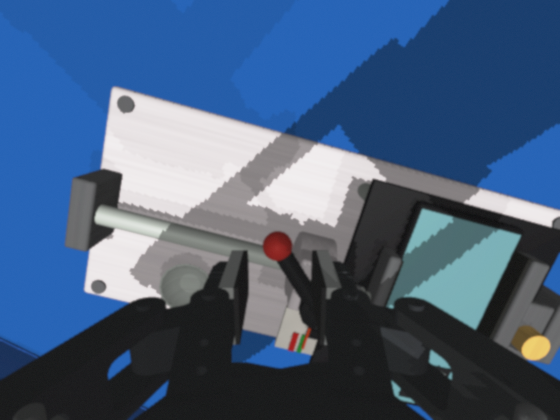

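The ball at (246,279) is between the fingers again and the pointer is in the green at (342,303). I'll go down and swing clockwise.

>>> {"fn": "step_arm", "kwargs": {"commands": [{"dx": 0.002,"dy": 0,"dz": -0.03,"rx": 0,"ry": 0,"rz": 0,"gripper": 0.028},{"dx": 0,"dy": 0,"dz": -0.017,"rx": 0,"ry": 0,"rz": 0,"gripper": 0.028},{"dx": -0.0066,"dy": 0.0039,"dz": 0,"rx": 0,"ry": 0,"rz": -0.15,"gripper": 0.028},{"dx": -0.0059,"dy": 0.005,"dz": 0,"rx": 0,"ry": 0,"rz": -0.15,"gripper": 0.028},{"dx": -0.0049,"dy": 0.0059,"dz": 0,"rx": 0,"ry": 0,"rz": -0.15,"gripper": 0.028},{"dx": -0.0039,"dy": 0.0067,"dz": 0,"rx": 0,"ry": 0,"rz": -0.15,"gripper": 0.028},{"dx": -0.0027,"dy": 0.0072,"dz": 0,"rx": 0,"ry": 0,"rz": -0.15,"gripper": 0.028},{"dx": -0.0014,"dy": 0.0076,"dz": 0,"rx": 0,"ry": 0,"rz": -0.15,"gripper": 0.028},{"dx": -0.0001,"dy": 0.0077,"dz": 0,"rx": 0,"ry": 0,"rz": -0.15,"gripper": 0.028}]}}

```text
time: 15.75
tool_pos: [535.0, -69.4, 84.6]
orientation: [-0.777, -3.042, 0.002]
force: [-1.6, -2.4, -1.4]
gripper_width: 27.7
grasp_force: 1.6
```

```bash
python3 look.py w8
```

```text
screw_axis 0.74 (378, 319) [584.88 -75.82  98.  ] [530.17 -56.08 163.89]
lever_tip 0.92 (298, 261) [538.13 -79.08  98.  ] [533.18 -75.66 108.52]
lever_tip 0.5 (376, 322) [584.94 -74.25  98.  ] [529.31 -54.99 164.96]
jaw_face 0.97 (276, 382) [570.26 -29.12  68.  ] [562.91 -29.73  80.61]
phone 0.58 (219, 437) [556.67   6.67  66.  ] [554.98   5.75  69.43]
collar_back 0.87 (342, 292) [585.42 -88.43  64.  ] [557.63 -75.22 106.02]
[-0.22  0.09  1.81  0.    1.24 -1.3 ] [536.01 -69.35  85.19] [-0.88  0.47  0.  ] [-0.6  -1.12 -1.44] 28.34492983883962 16.1
```

>>> {"fn": "step_arm", "kwargs": {"commands": [{"dx": 0.0012,"dy": 0.0076,"dz": 0,"rx": 0,"ry": 0,"rz": -0.15,"gripper": 0.028},{"dx": 0.0025,"dy": 0.0073,"dz": 0,"rx": 0,"ry": 0,"rz": -0.15,"gripper": 0.028},{"dx": 0.0037,"dy": 0.0067,"dz": 0,"rx": 0,"ry": 0,"rz": -0.15,"gripper": 0.028},{"dx": 0.0048,"dy": 0.006,"dz": 0,"rx": 0,"ry": 0,"rz": -0.15,"gripper": 0.028},{"dx": 0.0058,"dy": 0.0051,"dz": 0,"rx": 0,"ry": 0,"rz": -0.15,"gripper": 0.028},{"dx": 0.0066,"dy": 0.004,"dz": 0,"rx": 0,"ry": 0,"rz": -0.15,"gripper": 0.028},{"dx": 0.0072,"dy": 0.0029,"dz": 0,"rx": 0,"ry": 0,"rz": -0.15,"gripper": 0.028}]}}

```text
time: 16.98
tool_pos: [567.3, -28.9, 85.0]
orientation: [-2.194, -2.246, 0.001]
force: [-4.6, 2.4, 1.2]
gripper_width: 28.1
grasp_force: 2.1
```

```bash
python3 look.py w9; python3 gauge.py g9
```

```text
lever_tip 0.7 (296, 264) [561.48 -35.42  98.  ] [561.84 -29.69 108.16]
jaw_face 0.6 (256, 278) [566.84 -29.92  68.  ] [566.83 -28.74  70.77]
phone 0.79 (181, 267) [560.63   7.23  66.  ] [560.75   7.91  69.59]
collar_back 0.56 (349, 305) [582.83 -86.54  64.  ] [578.96 -57.59 102.18]
[-0.14  0.16  1.73 -0.    1.25 -0.17] [567.91 -29.78  85.38] [-0.03  1.   -0.  ] [-0.57  0.68 -0.46] 28.015411175218496 17.325
[]
force along 0.6594253651557193 [-1.16  0.34  0.47] tcp along -193.7712026118421 [567.89 -29.8   85.39] 17.425
```

>>> {"fn": "step_arm", "kwargs": {"commands": [{"dx": 0.0038,"dy": 0.0012,"dz": 0,"rx": 0,"ry": 0,"rz": 0,"gripper": 0.028},{"dx": 0.0038,"dy": 0.0012,"dz": 0,"rx": 0,"ry": 0,"rz": 0,"gripper": 0.028}]}}

```text
time: 17.68
tool_pos: [575.4, -26.8, 85.2]
orientation: [-2.19, -2.251, 0.0]
force: [-3.1, 2.4, 1.0]
gripper_width: 28.2
grasp_force: 1.7
```

>>> {"fn": "step_arm", "kwargs": {"commands": [{"dx": 0.002,"dy": 0.0006,"dz": 0,"rx": 0,"ry": 0,"rz": 0,"gripper": 0.028},{"dx": 0.001,"dy": 0.0003,"dz": 0,"rx": 0,"ry": 0,"rz": 0,"gripper": 0.028}]}}

```text
time: 17.92
tool_pos: [576.8, -26.2, 84.7]
orientation: [-2.189, -2.249, 0.005]
force: [-14.1, 0.1, 5.9]
gripper_width: 28.5
grasp_force: 6.7
```

The force has risen to 14 N, so the screw is at its stop. I'll release, rise and check.

>>> {"fn": "step_arm", "kwargs": {"commands": [{"dx": -0.006,"dy": -0.002,"dz": 0,"rx": 0,"ry": 0,"rz": 0,"gripper": 0.028},{"dx": 0,"dy": 0,"dz": 0.04,"rx": 0,"ry": 0,"rz": 0,"gripper": 0.028},{"dx": 0,"dy": 0,"dz": 0.05,"rx": 0,"ry": 0,"rz": 0,"gripper": 0.028},{"dx": 0.01,"dy": -0.04,"dz": 0,"rx": 0,"ry": 0,"rz": 0.1,"gripper": 0.028},{"dx": 0.01,"dy": -0.04,"dz": 0,"rx": 0,"ry": 0,"rz": 0.18,"gripper": 0.028}]}}

```text
time: 18.55
tool_pos: [594.3, -109.5, 177.3]
orientation: [1.845, 2.537, 0.002]
force: [-0.2, -0.6, -0.4]
gripper_width: 28.0
grasp_force: 0.0
```

```bash
python3 look.py w10; python3 gauge.py g10
```

```text
screw_axis 0.63 (161, 276) [581.51 -74.05  98.  ] [581.17 -72.84 107.35]
lever_tip 0.97 (86, 279) [569.08 -30.4   98.  ] [569.3  -31.18 109.76]
jaw_face 0.68 (90, 278) [568.78 -30.56  68.  ] [569.51 -32.97 109.32]
phone 0.83 (30, 283) [560.39   6.49  66.  ] [560.52   5.94  68.71]
collar_back 0.97 (171, 273) [582.46 -86.22  64.  ] [580.94 -79.48 106.18]
screw_dish 0.91 (236, 329) [ 654.56 -137.72   10.  ] [ 652.58 -135.46   17.58]
[-0.26  0.17  1.55  0.    1.42 -0.57] [ 592.49 -107.42  175.24] [-0.3   0.95  0.  ] [-1.1  -0.11  0.09] 28.037449855602972 18.9
[(0.65, [164.8, 275.0], array([579.05, -73.72,  98.  ]))]
green [339.63 156.67] rows 155 159 cols 329 347 y along -235.98115247265704
red [288.75  90.22] rows 78 102 cols 285 295 y along -192.54917006160977
red [337.1  164.39] rows 162 167 cols 328 348 y along -241.37765328275825
orange [327.03 154.56] rows 153 156 cols 319 341 y along -234.61949900424875
force along -0.12066021811718672 [0.52 0.03 0.56] tcp along -275.10051488334216 [ 592.46 -107.31  175.31] 19.0
```

View pics/w10.png

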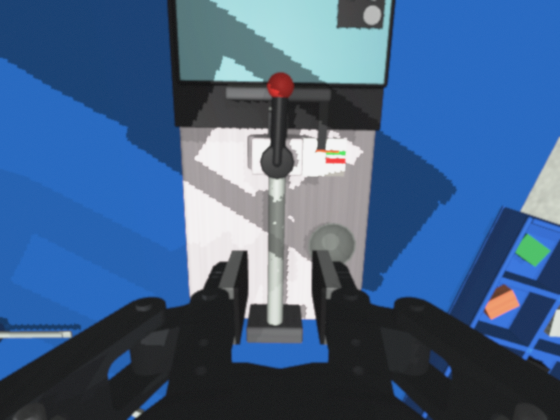

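The lever points to the far jaw again and the phone lies against the jaw. Pixels are too coarse here to read the pointer, so I'll read the gauge from the same close view as before, without touching.

>>> {"fn": "step_arm", "kwargs": {"commands": [{"dx": 0.0085,"dy": 0.0055,"dz": -0.02,"rx": 0,"ry": 0,"rz": 0,"gripper": 0},{"dx": 0,"dy": 0,"dz": -0.045,"rx": 0,"ry": 0,"rz": 0,"gripper": 0},{"dx": 0,"dy": 0,"dz": -0.045,"rx": 0,"ry": 0,"rz": 0,"gripper": 0},{"dx": 0,"dy": 0,"dz": 0,"rx": 0,"ry": 0,"rz": 0,"gripper": 0}]}}

```text
time: 19.5
tool_pos: [596.8, -100.9, 59.2]
orientation: [-1.849, -2.528, 0.006]
force: [-0.7, 1.0, -0.2]
gripper_width: 0.2
grasp_force: 0.0
```

```bash
python3 gauge.py g11
```

```text
[(0.7, [235.9, 254.2], array([580.71, -75.1 ,  98.  ]))]
green [376.18 206.45] rows 202 210 cols 353 389 y along -236.17395829802422
red [286.4   80.52] rows 66 96 cols 285 290 y along -191.8900992114059
red [369.54 219.46] rows 215 225 cols 352 388 y along -241.3216983280881
orange [354.92 203.23] rows 201 207 cols 333 377 y along -235.04315042521685
force along -1.3374109061556092 [ 0.1  -1.37  0.11] tcp along -272.69206663401627 [ 600.94 -102.21   65.21] 19.6
```

The gauge reads about 4.3 mm with the screw tight, which is in the green. I'll retract and hand in.

>>> {"fn": "step_arm", "kwargs": {"commands": [{"dx": 0.003,"dy": -0.008,"dz": 0.03,"rx": 0,"ry": 0,"rz": 0,"gripper": 0},{"dx": 0,"dy": 0,"dz": 0.06,"rx": 0,"ry": 0,"rz": 0,"gripper": 0},{"dx": 0,"dy": 0,"dz": 0.06,"rx": 0,"ry": 0,"rz": 0,"gripper": 0},{"dx": 0,"dy": 0,"dz": 0,"rx": 0,"ry": 0,"rz": 0,"gripper": 0}]}}

```text
time: 20.1
tool_pos: [608.9, -111.9, 226.5]
orientation: [1.846, 2.522, 0.01]
force: [0.7, 0.7, 0.0]
gripper_width: -0.1
grasp_force: 0.0
```

```bash
python3 -c "
from plant import ctrl
print(ctrl.state()['tool_pos'],ctrl.job_done())"
```

```text
the job is handed in; nothing more can be done
[ 608.93811479 -111.8891779   226.51934601] None
```

The phone is clamped against the far jaw and the screw is tight at its stop; the gauge reads about 4.3 mm by camera (green is 4 to 7 mm), and I handed the job in at about 20 s, with no verdict returned.

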